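Press a pin home with a bench ratchet clamp

TASK

On the bench a ratchet clamp with scissor handles holds a small aluminium block whose headed pin is only half driven. Squeeze the handles together, gently and by feel, until the pin's head is home on the block and the ratchet has caught, and take the hand away so that the clamp stays locked by itself for a good two seconds. Then press the thumb plate of the moving handle down, across the closing direction, to free the teeth, let the handle open fully and leave everything else, the block in its nest included, where it is; never push the moving handle with more than 15 N.

Things in the scene. Friction and masses are not known exactly. Their poses are not given: they have to be found in the camera images.
- clamp: Steel ratchet clamp, a big haemostat lying flat on a bolted grey plate 220 x 90 x 10 mm. Origin: on the bench under the pivot; z up, -x along the handles, +x to the jaws; handles, jaws, teeth level at z 50 mm. Fixed half: shank 10 wide, 12 tall, at y -16, x -36 to -136, then a finger ring 32 wide. The other half, on the +y side, turns. A post stands under the fixed shank at x -50.
- lever: Moving handle, springy downwards: shank 10 mm wide, z 44 to 56 mm, ending in a flat round thumb plate. When locked it is parallel to the fixed shank with its centre line at clamp y +16: 42 mm over both outsides; fully open about 66 mm, measured 90 mm from the pivot. Origin 20 mm from the pivot at bench height; x along the shank towards the pivot, z up.
- thumb_pad (a point): Top centre of the thumb plate: disc 30 mm across, 150 mm from the pivot, z 56 mm. Pushed down, it starts to give at 1.5 N, then 0.9 N/mm; teeth clear 3.7 mm down (5 N), hard stop at 7.8 mm. The opening spring is weak (1.5 N here) and a pressing finger's friction may hold it: keep pressing, carry it 30 mm or more outwards (clamp +y) in an arc about the pivot, then let go.
- shank (a point): Point on the moving shank's centre line, 90 mm from the pivot, z 50 mm: a place to squeeze; 15 mm of free shank either side. Passing the teeth and driving the pin takes roughly 4 to 12 N here.
- fixed_shank (a point): The matching point on the fixed shank: clamp x -90, y -16, z 50 mm. It does not yield: as the handles close, the middle between the shanks moves about 12 mm towards it, and a hand squeezing both must go along.
- moving_jaw (a joint): Closing angle of the moving half about the upright pivot, rad: 0 = sprung fully open (its rest), grows as the handles close. The ratchet catches at 0.135, 0.177, 0.218 and 0.260 (squeeze about 0.005 past one for it to drop in; let go, it settles back on it). The pin is home somewhere between 0.145 and 0.27, different each time; beyond that the squeeze is rigid. Stop at 0.2725.
- pin (a joint): How far the pin's head stands off the block, m: 0 = home; starts at 0.0035 to 0.0065. Tight fit (about 5 N at the pin), it stays where it is pushed. The closing jaw first slides the block back against its stop, then drives the pin; when the head is home the handles suddenly stop yielding. Home is within about 1 mm.
- block: Aluminium block 24 x 30 x 30 mm in a nest between the jaws, at clamp x +58; its pin (head 11 mm) points to clamp -y, to the moving jaw. Loose: 8 mm high nest walls guide it, and a back stop pad, screwed to a different depth each time, stands 0 to 7 mm behind it (clamp +y), so it may slide back that much. Origin: centre of its underside, 35 mm over the bench.
- parts_bin: Bystander: clear open tub 110 x 150 x 60 mm. Leave alone.
- spool: Bystander: cardboard spool, 64 mm across, 50 mm tall. Leave alone.
- jar: Bystander: white jar, 60 mm across, 75 mm tall. Leave alone.
- screwdriver: Bystander: screwdriver lying on the bench. Leave alone.
Things that resemble listed ones, but are neither listed nor needed, are in the scene too. Of the things that look like the block, the larger one is meant.

How it is judged:
By the outcome, as a careful person would: the job done as asked, in the order asked, and still so for the second after the job is handed in, with the robot touching nothing.
It also fails if it takes over 54 s, if anything falls off the work surface, if the arm or the gripper's body presses on something with over 40 N, if the wrist force passes 120 N, or if a joint passes its speed limit or range.

ROBOT

A 7-joint arm with a two-finger parallel gripper is mounted at the origin on the work surface. World frame = base frame: x ahead of the robot, y to its left, z up, the work surface at z = 0. Lengths are in mm, angles in rad, forces in N, time in s.
With the tool pointing down it reaches from about 425 to 825 mm from the base axis. Payload 3.6 kg.
Tool frame: the origin (TCP) lies at the centre of the arm's flange, where the gripper is bolted on; the fingertips stand 173 mm ahead of it and the grasp point (between the pads) lies 155 mm ahead of it; z points along the fingers, y is the line along which they close (so a half turn about z gives the same grasp; the last joint's range is limited). The gripper opens to 85 mm and grips with 20 to 120 N. Pads are 22 mm wide; open, the fingers measure 114 mm over their backs; the gripper's body (76 mm by 85 mm) begins 54 mm behind the grasp point. The pads swing forward as they close: fully open they stand 13 mm farther back than shut.
Start: joints at [1.073, 0.615, -0.013, 1.423, 0.008, 1.103, -0.04], TCP at [294.845, -579.26, 404.697] pointing down, gripper open.
Joint ranges: [-3.12, 3.12], [-0.3, 2.06], [-1.34, 1.32], [0.26, 2.42], [-1.36, 4.5], [0.01, 1.98], [-2.84, 2.84]. Speed limits (rad/s): [2.79, 2.79, 3.14, 3.14, 3.14, 3.14, 3.14].

INTERFACE

Orientations are given as a unit quaternion [w, x, y, z].
In Python, from plant import r, command_gripper, solver, vision, ticket gives the robot as it stands. Calls block until the motion is done:
- r.goto(position, orientation): joint-space move of the TCP to a pose.
- r.move_l(position, frame=None, max_speed=150, f_stop=None): straight line of the TCP; frame=None keeps the orientation; max_speed is the mean speed in mm/s. With f_stop (N) it stops when the force on the tool has changed by that much, and returns True; else False.
- r.move_joints(angles): joint-space move.
- command_gripper(opening, effort=None): opening from 0.0 (shut) to 1.0 (fully open); effort is the grip in N (None keeps the last); returns when the fingers have stopped.
- r.pause(seconds).
- solver.ik(position, orientation): joint angles nearest the present ones, or None.
- r.state(): the state.
- vision.read_camera(name): name is "side" or "top"; returns a dict with "frame" (384x512x3 uint8, red, green, blue), "z_map" (384x512 float32, mm along the optical axis (not along the pixel's ray), 0 where there is no reading), "camera_matrix" (3x3 intrinsics, pixels), "extrinsics" (4x4, takes a point from world to camera coordinates). Camera axes: x right, y down, z forward; pixel columns grow to the right and rows downward; lengths in mm; the calibration is good to about 2 mm. A picture is of the moment at which its call begins.
A pose or a line that the arm cannot do raises r.Unreachable and nothing moves.
- ticket.sign_off(): hands the job in; it is judged then, once.
The state is a dict: "clock": time; "joint_positions": joint angles; "dq": joint speeds; "joint_efforts": joint torques, N m; "tool_pos": TCP position; "ee_rot": TCP orientation; "ft_force": force on the tool from outside, world axes, zero at the start; "moment": the same for the moment, N m; "opening": opening from 0.0 (shut) to 1.0 (fully open); "grasp_force": force on a finger pad.
Only numpy, scipy, OpenCV 4.12 (cv2) and the standard library are available. Lean on these libraries where they do the work, as an engineer would, in place of code of your own. Each camera call takes 0.05 s, during which the arm holds its last target. There are 200 camera calls.

## Working session

There is one attempt and no reset: what is moved stays moved. The work goes in short steps, each a Python script; the robot and the scene stay as the last script left them, time stands still between calls to the robot, and variables do not carry over. Pictures are saved under pics/ and viewed, at most 10 in all, crops included, and the job is handed in when it is done.

```bash
ls; mkdir -p pics
python3 - <<'E'
from plant import r, vision
import cv2, numpy as np
for n in ("top","side"):
    c=vision.read_camera(n); cv2.imwrite(f"pics/{n}0.png",c["frame"][:,:,::-1]); np.savez(f"{n}0.npz",**c)
    print(n,c["camera_matrix"].round(1).tolist(),c["extrinsics"].round(3).tolist())
s=r.state(); print(s)
E
```

```text
pics
top [[441.2, 0.0, 258.5], [0.0, 441.2, 184.9], [0.0, 0.0, 1.0]] [[-0.03, -1.0, 0.001, 28.17], [-0.987, 0.029, -0.158, 624.154], [0.158, -0.005, -0.987, 1081.201], [0.0, 0.0, 0.0, 1.0]]
side [[386.3, 0.0, 253.3], [0.0, 386.3, 191.4], [0.0, 0.0, 1.0]] [[0.984, -0.175, 0.023, -613.685], [-0.1, -0.659, -0.746, 124.106], [0.146, 0.732, -0.666, 928.386], [0.0, 0.0, 0.0, 1.0]]
{'clock': 0.1, 'joint_positions': array([ 1.07347029,  0.615853  , -0.012627  ,  1.42472877,  0.00809445,
        1.10342105, -0.0404153 ]), 'dq': array([ 0.00037174, -0.00442161, -0.00057827, -0.00280176,  0.00221364,
       -0.00144745,  0.00100098]), 'joint_efforts': array([ 2.00601273e-03, -4.70382106e+01,  2.60449983e-01, -1.71570951e+01,
        1.00554610e-02,  5.87936462e-03,  7.50084070e-06]), 'tool_pos': array([ 294.74774294, -579.01698496,  403.63695946]), 'ee_rot': array([-1.14531974e-03,  9.72410862e-01,  2.33271778e-01, -2.84606254e-04]), 'ft_force': array([-0.24902278, -1.09258767,  0.55921694]), 'moment': array([0.0023987 , 0.00648855, 0.00529414]), 'grasp_force': 0.0, 'opening': 1.0045324974357188}
```

View pics/top0.png

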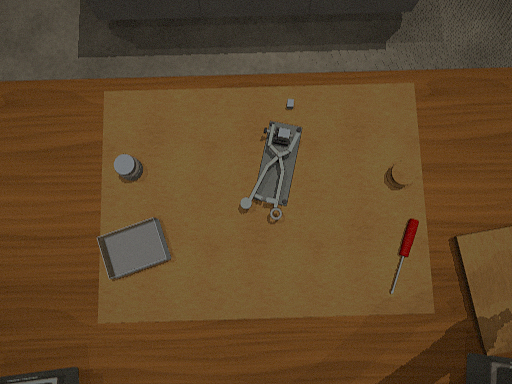

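View pics/side0.png

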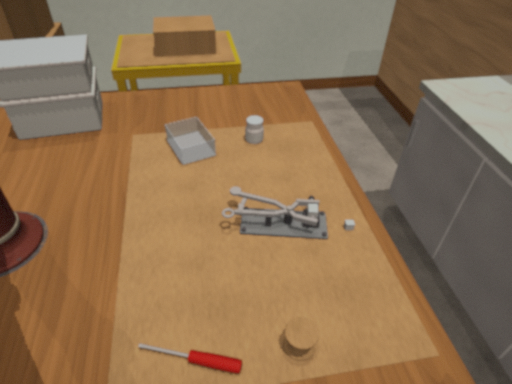

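```bash
cat > h.py <<'E'
import numpy as np, cv2
def ray(c,u,v,z):
    K,E=c["camera_matrix"],c["extrinsics"]; R,t=E[:3,:3],E[:3,3]
    o=-R.T@t; d=R.T@np.linalg.inv(K)@np.array([u,v,1.]); return o+d*(z-o[2])/d[2]
def proj(c,P):
    q=c["extrinsics"]@np.append(P,1.); q=c["camera_matrix"]@q[:3]; return q[:2]/q[2]
E
python3 - <<'E'
from h import *
t=dict(np.load("top0.npz")); s=dict(np.load("side0.npz"))
a=cv2.resize(t["frame"][90:230,220:320],None,fx=4,fy=4,interpolation=cv2.INTER_CUBIC)
b=cv2.resize(s["frame"][180:250,210:360],None,fx=2.6,fy=2.6,interpolation=cv2.INTER_CUBIC)
im=np.zeros((560,800,3),np.uint8); im[:,:400]=a; im[:b.shape[0],405:405+b.shape[1]]=b
cv2.imwrite("pics/crop.png",im[:,:,::-1])
for n,u,v,z in (("disc",246,203.5,56),("ring",276,214,50),("block",285,133,65),("decoy",290,103,15)):
    print(n,ray(t,u,v,z).round(1), t["z_map"][int(v),int(u)])
E
```

```text
disc [577.   42.6  56. ] 1112.5098
ring [548.7 -32.6  50. ] 1167.8297
block [755.6 -62.7  65. ] 1134.7423
decoy [853.6 -83.2  15. ] 1192.1233
```

View pics/crop.png

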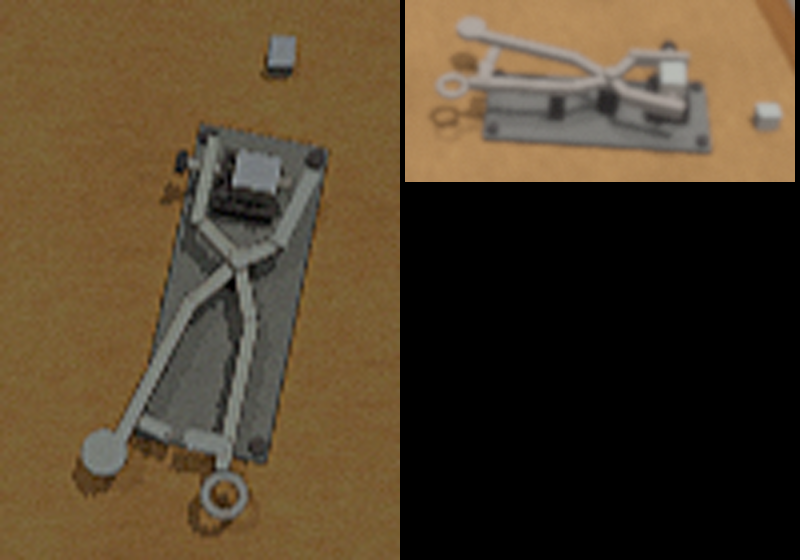

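The crop shows two block-like things. One is the large block in the nest, at top px (284,132). The other is a small cube on the bench, at (290,103), and it is a decoy. The one in the nest is larger and sits between the jaws, so it is the one meant. The thumb plate is at top px (246,203), the fixed ring at (276,214) and the pivot at about (279.5,155.5).

Run:
```python
from h import *
t=dict(np.load("top0.npz")); s=dict(np.load("side0.npz"))
def cen(c,u0,v0,w,n):
    k=6; im=cv2.resize(c["frame"][v0-w:v0+w,u0-w:u0+w],None,fx=k,fy=k,interpolation=cv2.INTER_CUBIC)
    h=cv2.cvtColor(im,cv2.COLOR_RGB2HSV); m=((h[...,1]<70)&(h[...,2]>110)).astype(np.uint8)
    if n=="ring": m=cv2.morphologyEx(m,cv2.MORPH_CLOSE,np.ones((25,25),np.uint8))
    d=cv2.distanceTransform(np.pad(m,1),cv2.DIST_L2,5); _,mx,_,p=cv2.minMaxLoc(d)
    return (p[0]-1+.5)/k-.5+u0-w,(p[1]-1+.5)/k-.5+v0-w,mx/k
for n,z,tp,sp in (("disc",56,(246,203),(236,191)),("ring",53,(276,214),(228,213))):
    for c,p in ((t,tp),(s,sp)):
        u,v,rad=cen(c,*p,12,n); print(n,round(u,1),round(v,1),"rad px",round(rad,1),ray(c,u,v,z).round(1))
C={k:ray(t,220+u/4,90+v/4,10) for k,u,v in (("TL",200,126),("TR",326,150),("BR",266,462),("BL",138,432))}
for k in C: print(k,C[k].round(1))
for a,b in (("TL","BL"),("TR","BR"),("TL","TR"),("BL","BR")):
    d=C[a]-C[b]; print(a,b,np.linalg.norm(d).round(1),np.degrees(np.arctan2(d[1],d[0])).round(2))
for n,u,v,z in (("pivot",238,262,56),("block",257,170,65),("fshank1",248,330,56),("fshank2",229,440,56),("mshank1",188,305,56),("mshank2",126,430,56)):
    print(n,ray(t,220+u/4,90+v/4,z).round(1))
for n,u,v,z in (("pivot s",605,80,56),("block s",672,72,65),("fsh1 s",590,85,56),("fsh2 s",475,83,56)):
    print(n,ray(s,210+(u-405)/2.6,180+v/2.6,z).round(1))
```

```text
disc 245.4 202.8 rad px 5.1 [579.  44.  56.]
disc 235.1 190.4 rad px 4.5 [581.1  40.4  56. ]
ring 275.4 203.2 rad px 1.8 [575.8 -32.   53. ]
ring 227.8 212.4 rad px 4.9 [552.4 -34.1  53. ]
TL [804.5 -27.2  10. ]
TR [ 785.2 -112.    10. ]
BR [574.  -62.8  10. ]
BL [596.4  20.9  10. ]
TL BL 213.6 -13.0
TR BR 216.8 -13.1
TL TR 87.0 77.12
BL BR 86.7 75.0
pivot [698.8 -46.9  56. ]
block [757.  -60.9  65. ]
fshank1 [654.1 -51.6  56. ]
fshank2 [583.6 -36.8  56. ]
mshank1 [671.5 -13.7  56. ]
mshank2 [591.9  28.2  56. ]
pivot s [696.9 -53.7  56. ]
block s [759.4 -61.7  65. ]
fsh1 s [681.2 -58.   56. ]
fsh2 s [574.4 -38.8  56. ]
```

```bash
cat >> h.py <<'E'
YAW=np.radians(-13); PIV=np.array([699.,-50.])
def rot(a): return np.array([[np.cos(a),-np.sin(a)],[np.sin(a),np.cos(a)]])
def pose(th,s,off,tipz):
    """tool shut, tip at shank distance s, offset off from pivot line, lever outward angle th (0 = parallel)"""
    p=PIV+rot(YAW-th)@np.array([-s,off]); psi=np.pi/2+YAW-th
    return [p[0],p[1],tipz+173.],[0.,np.cos(psi/2),np.sin(psi/2),0.]
def fpush(r,th,n=4):   # reaction to pushing inward (clamp -y): force on tool along +normal ; and z
    f=[]
    for _ in range(n): r.pause(0.01); f.append(r.state()["ft_force"])
    f=np.mean(f,0); nrm=rot(YAW-th)@np.array([0,1.]); return f[:2]@nrm, f[2]
E
python3 - <<'E'
from plant import r, command_gripper, solver
from h import *
command_gripper(0.0,40)
p,q=pose(0.42,108,32,40)
print(solver.ik(p,q), p)
r.goto([p[0],p[1],300.],q); print(r.state()["clock"])
r.move_l(p,q,max_speed=150); print(r.state()["clock"],r.state()["tool_pos"])
for _ in range(4): print(fpush(r,.42))
c=r.state()["clock"]
b=np.mean([fpush(r,.42)[0] for _ in range(3)])
for th in np.arange(.41,.2,-.01):
    r.move_l(*pose(th,108,32,40),max_speed=30); f=fpush(r,th)
    print(round(th,3),round(f[0]-b,2),round(f[1],2),round(r.state()["clock"],2))
    if f[0]-b>1.5: break
print(r.state()["tool_pos"],pose(th,108,32,40)[0])
E
```

```text
[-0.0068636   0.81535077 -0.15693984  1.64677796  0.17893745  0.69353829
 -0.90002783] [np.float64(632.1069950668589), np.float64(40.627401435850246), 213.0]
3.3917
4.125 [632.62388993  40.60425166 213.70828501]
(np.float64(0.14214468313519657), np.float64(0.18216140214833204))
(np.float64(0.07946410289704721), np.float64(0.25347479218629876))
(np.float64(0.15501462294151658), np.float64(0.035557875561712894))
(np.float64(-0.0468449453684363), np.float64(0.23609898071036706))
0.41 0.16 0.08 4.64
0.4 0.22 0.26 4.92
0.39 0.05 0.55 5.21
0.38 -0.02 0.34 5.49
0.37 0.05 0.1 5.78
0.36 0.24 0.13 6.06
0.35 0.65 0.04 6.34
0.34 0.32 -0.12 6.62
0.33 0.24 0.1 6.91
0.32 0.16 -0.02 7.19
0.31 0.44 -0.6 7.47
0.3 0.87 -0.19 7.76
0.29 1.22 -0.08 8.04
0.28 0.69 -0.41 8.32
0.27 1.0 -0.16 8.61
0.26 1.14 -0.12 8.89
0.25 0.87 0.37 9.18
0.24 1.97 -0.24 9.46
[617.12644161  27.38912453 213.0733283 ] [np.float64(616.9627539851332), np.float64(27.187371158086563), 213.0]
```

Run:
```python
from plant import r, vision
from h import *
t=vision.read_camera("top"); s=vision.read_camera("side")
a=cv2.resize(t["frame"][90:230,220:320],None,fx=4,fy=4,interpolation=cv2.INTER_CUBIC)
b=cv2.resize(s["frame"][150:250,210:340],None,fx=3,fy=3,interpolation=cv2.INTER_CUBIC)
im=np.zeros((560,800,3),np.uint8); im[:,:400]=a; im[:b.shape[0],405:405+b.shape[1]]=b
cv2.imwrite("pics/c2.png",im[:,:,::-1])
```

```text
(no output)
```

View pics/c2.png

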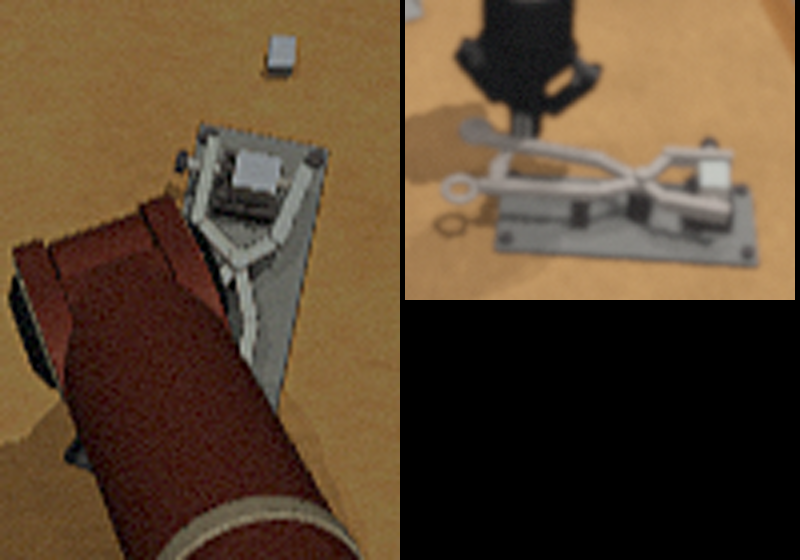

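The fingers stand behind the moving shank, about 115 mm from the pivot. The jaw has started to close, the block is still in its nest, and nothing else is touched. I'll continue the squeeze in small steps with force guards.

Run:
```python
from plant import r
from h import *
b=.08; th=.24; f=2.; prev=[]
while th>-0.02:
    th-=.008 if th>.19 else .004
    hit=r.move_l(*pose(th,108,32,40),max_speed=20,f_stop=max(1.5,13-f)); g=fpush(r,th,3); f=g[0]-b
    p=r.state()["tool_pos"]; d=rot(-YAW)@(p[:2]-PIV); act=np.arctan2(d[1],-d[0])-np.arctan2(32,108)
    print(round(th,3),round(act,4),round(f,2),round(g[1],2),hit,round(r.state()["clock"],2))
    if hit or f>11: break
```

```text
0.232 0.2355 3.2 -0.75 False 9.83
0.224 0.2287 4.0 -0.75 False 10.11
0.216 0.221 4.45 -1.03 False 10.38
0.208 0.2136 4.02 -1.64 False 10.66
0.2 0.2074 4.74 -1.72 False 10.93
0.192 0.2024 5.77 -2.09 False 11.21
0.184 0.197 6.44 -2.32 False 11.48
0.18 0.1945 6.51 -2.64 False 11.76
0.176 0.1915 6.36 -2.73 False 12.03
0.172 0.1845 6.18 -2.6 False 12.31
0.168 0.1812 6.1 -2.12 False 12.58
0.164 0.1784 6.16 -2.83 False 12.86
0.16 0.1757 7.17 -3.17 False 13.13
0.156 0.1729 6.65 -2.98 False 13.41
0.152 0.1635 5.38 -1.71 False 13.68
0.148 0.1596 6.11 -1.99 False 13.96
0.144 0.1569 6.04 -2.05 False 14.23
0.14 0.1546 6.23 -2.11 False 14.51
0.136 0.1519 6.63 -2.33 False 14.78
0.132 0.1488 6.73 -2.13 False 15.06
0.128 0.1455 6.52 -2.43 False 15.33
0.124 0.1383 5.75 -2.4 False 15.61
0.12 0.1344 6.15 -2.42 False 15.88
0.116 0.1317 6.53 -2.3 False 16.16
0.112 0.1262 5.82 -1.68 False 16.43
0.108 0.1236 5.89 -2.15 False 16.71
0.104 0.1157 4.51 -1.4 False 16.98
0.1 0.112 5.88 -1.95 False 17.26
0.096 0.1094 6.19 -1.92 False 17.53
0.092 0.1071 6.08 -1.97 False 17.81
0.088 0.1044 6.27 -2.36 False 18.08
0.0
[... 264 characters left out ...]
2.19 False 20.28
0.052 0.0712 6.38 -2.71 False 20.56
0.048 0.068 6.94 -2.26 False 20.83
0.044 0.0639 6.66 -2.19 False 21.11
0.04 0.0597 7.03 -2.45 False 21.38
0.036 0.0566 6.64 -2.31 False 21.66
0.032 0.0534 7.38 -2.83 False 21.93
0.028 0.0509 6.59 -2.43 False 22.21
0.024 0.0488 7.32 -2.66 False 22.48
0.02 0.0466 7.52 -3.0 False 22.76
0.016 0.044 8.18 -2.67 False 23.03
0.012 0.0424 8.52 -3.52 False 23.31
0.008 0.0406 8.49 -3.64 False 23.58
0.004 0.0385 9.19 -3.56 False 23.86
-0.0 0.0335 8.53 -3.44 False 24.13
-0.004 0.0314 9.16 -3.66 False 24.41
-0.008 0.0294 9.96 -3.61 False 24.68
-0.012 0.0276 9.64 -3.39 False 24.96
-0.016 0.0257 10.55 -4.18 False 25.23
-0.02 0.0238 10.62 -4.02 False 25.51
```

```bash
cat >> h.py <<'E'
from scipy.spatial.transform import Rotation as Ro
def tipth(st):
    q=st["ee_rot"]; p=st["tool_pos"]+Ro.from_quat([q[1],q[2],q[3],q[0]]).apply([0,0,163.])
    d=rot(-YAW)@(p[:2]-PIV); return np.arctan2(d[1],-d[0])-np.arctan2(32,108), p
E
python3 - <<'E'
from plant import r, vision
from h import *
b=.08; th=-.02; f=10.6
print(tipth(r.state()))
while 1:
    th-=.004
    hit=r.move_l(*pose(th,108,32,40),max_speed=20,f_stop=max(1.2,13-f)); g=fpush(r,th,4); f=g[0]-b
    a,p=tipth(r.state())
    print(round(th,3),round(a,4),round(f,2),round(g[1],2),hit,round(r.state()["clock"],2),p.round(1))
    if hit or np.hypot(f,g[1])>12.7: break
t=vision.read_camera("side"); cv2.imwrite("pics/c3.png",cv2.resize(t["frame"][150:250,210:340],None,fx=6,fy=6,interpolation=cv2.INTER_CUBIC)[:,:,::-1])
E
```

```text
(np.float64(0.04080519355763362), array([603.22754929,   9.47943026,  50.75936709]))
-0.024 0.04 11.46 -4.2 False 25.79 [603.1   9.4  50.8]
-0.028 0.039 11.38 -3.93 False 26.07 [603.1   9.3  50.8]
-0.032 0.0375 12.02 -4.55 False 26.36 [602.9   9.2  50.8]
```

View pics/c3.png

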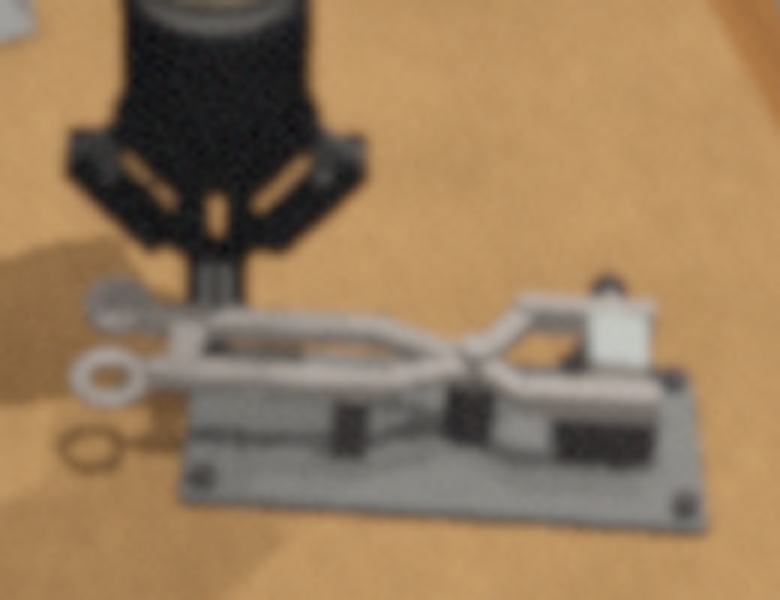

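The shanks are now parallel and the moving jaw is over the pin. The tip barely yields: 0.1 mm per 0.45 mm commanded, at 12 N and 112 mm out. The pin is home, so I'll back off, check that the handle stays latched, and take the hand away.

Run:
```python
from plant import r, vision
from h import *
for th in (-.01,.01,.025,.04,.05,.06,.075,.1):
    r.move_l(*pose(th,108,32,40),max_speed=30); g=fpush(r,th,3); print(th,round(tipth(r.state())[0],4),np.round(g,2))
p,q=pose(.25,108,32,40); r.move_l(p,q,max_speed=100)
p[2]=300; r.move_l(p,q)
p2,q2=pose(.30,170,70,130); r.move_l(p2,q2); print(r.state()["clock"])
t=vision.read_camera("top"); s=vision.read_camera("side"); np.savez("top1.npz",**t); np.savez("side1.npz",**s)
a=cv2.resize(t["frame"][110:230,220:320],None,fx=4,fy=4,interpolation=cv2.INTER_CUBIC)
b=cv2.resize(s["frame"][170:250,210:340],None,fx=3,fy=3,interpolation=cv2.INTER_CUBIC)
im=np.zeros((480,800,3),np.uint8); im[:,:400]=a; im[:b.shape[0],405:405+b.shape[1]]=b
cv2.imwrite("pics/c4.png",im[:,:,::-1])
```

```text
-0.01 0.0434 [ 9.44 -3.45]
0.01 0.0483 [ 7.98 -1.95]
0.025 0.0506 [ 6.19 -0.9 ]
0.04 0.0523 [4.7  0.75]
0.05 0.0534 [4.76 1.94]
0.06 0.0551 [3.2  1.88]
0.075 0.0587 [0.73 0.56]
0.1 0.0932 [ 0.46 -0.46]
30.3083
```

View pics/c4.png

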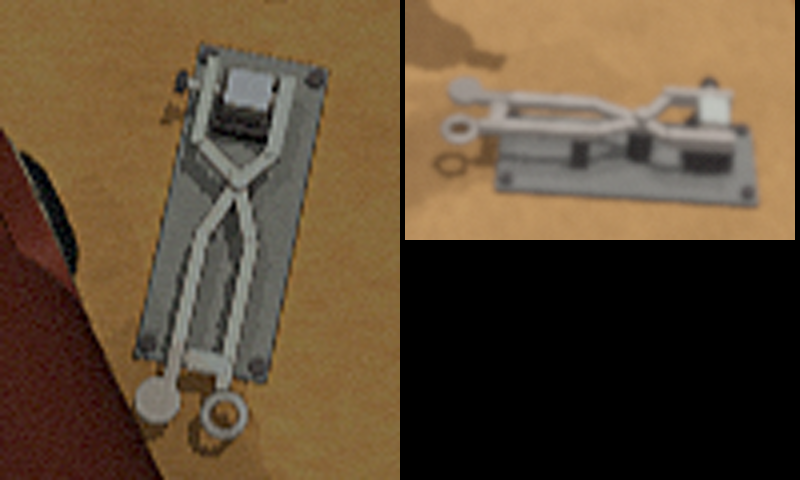

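The clamp holds by itself: the shanks are parallel, the thumb plate is at top px (259,210), and the block sits in its nest with the jaw on the pin head. Next comes a wait, then press and carry.

Run:
```python
from plant import r, vision, command_gripper
from h import *
t=dict(np.load("top1.npz")); s=dict(np.load("side1.npz"))
A=ray(t,220+157/4,110+399/4,56); B=ray(s,210+60/3,170+90/3,56)
print(A.round(1),B.round(1))
P=(A+B)/2; d=rot(-YAW)@(P[:2]-PIV); print("clamp",d.round(1),"both",(rot(-YAW)@(A[:2]-PIV)).round(1),(rot(-YAW)@(B[:2]-PIV)).round(1),np.hypot(*d))
assert np.linalg.norm(A-B)<12 and abs(np.hypot(*d)-150)<10
S,O=-d[0],d[1]+1.5
p,q=pose(0,S,O,75); r.move_l([p[0],p[1],p[2]+20],q); r.pause(1.2)
print("press starts",r.state()["clock"])
b=np.mean([fpush(r,0)[1] for _ in range(3)])
z=62
r.move_l(pose(0,S,O,z)[0],q,max_speed=60)
fz=0
while z>46:
    z-=1.; r.move_l(pose(0,S,O,z)[0],q,max_speed=30,f_stop=4); g=fpush(r,0,3); fz=g[1]-b
    print(z,round(r.state()["tool_pos"][2]-173,2),round(fz,2),round(g[0],2),round(r.state()["clock"],2))
    if fz>6.3: break
np.save("press.npy",[S,O,z,b])
```

```text
[560.2   9.5  56. ] [563.3   6.2  56. ]
clamp [-146.8   25.5] both [-148.7   26.8] [-144.9   24.2] 148.96480497309432
press starts 32.4
61.0 61.27 -0.06 0.13 33.48
60.0 60.03 0.24 -0.1 33.75
59.0 58.94 -0.05 -0.35 34.02
58.0 57.93 0.4 -0.05 34.3
57.0 56.93 0.57 0.38 34.58
56.0 56.33 3.09 -0.15 34.85
55.0 55.12 3.78 -0.12 35.12
54.0 54.16 2.61 2.26 35.4
53.0 53.15 4.3 2.37 35.67
52.0 52.18 5.12 3.03 35.95
51.0 51.29 6.75 2.71 36.23
```

Run:
```python
from plant import r, vision
from h import *
S,O,z,b=np.load("press.npy"); z-=.3
for th in np.arange(.025,.305,.025):
    r.move_l(*pose(th,S,O,z),max_speed=40); g=fpush(r,th,3); fz=g[1]-b
    print(round(th,3),round(r.state()["tool_pos"][2]-173,2),round(fz,2),round(g[0],2),round(r.state()["clock"],2))
    if fz<5.5: z-=.6
    if fz>8: z+=.6
p,q=pose(th,S,O,z); r.move_l([p[0],p[1],z+173+60],q,max_speed=80)
r.move_l([p[0]-60,p[1]+90,z+173+120],q); print(r.state()["clock"],r.state()["ft_force"])
t=vision.read_camera("top"); s=vision.read_camera("side")
a=cv2.resize(t["frame"][90:230,220:320],None,fx=4,fy=4,interpolation=cv2.INTER_CUBIC)
b=cv2.resize(s["frame"][170:250,210:340],None,fx=3,fy=3,interpolation=cv2.INTER_CUBIC)
im=np.zeros((560,800,3),np.uint8); im[:,:400]=a; im[:b.shape[0],405:405+b.shape[1]]=b
cv2.imwrite("pics/c5.png",im[:,:,::-1])
```

```text
0.025 50.95 5.97 1.67 36.5
0.05 50.91 6.55 1.33 36.77
0.075 50.92 5.92 1.9 37.05
0.1 50.9 6.82 1.59 37.33
0.125 50.87 6.54 1.44 37.6
0.15 50.84 5.77 1.35 37.88
0.175 50.83 6.13 1.51 38.15
0.2 50.79 6.74 1.64 38.42
0.225 50.76 6.48 1.23 38.7
0.25 50.76 6.36 1.48 38.98
0.275 50.32 6.76 -1.08 39.25
0.3 50.03 7.14 -3.39 39.52
41.4 [-0.00302399 -1.155582   -0.11293841]
```

View pics/c5.png

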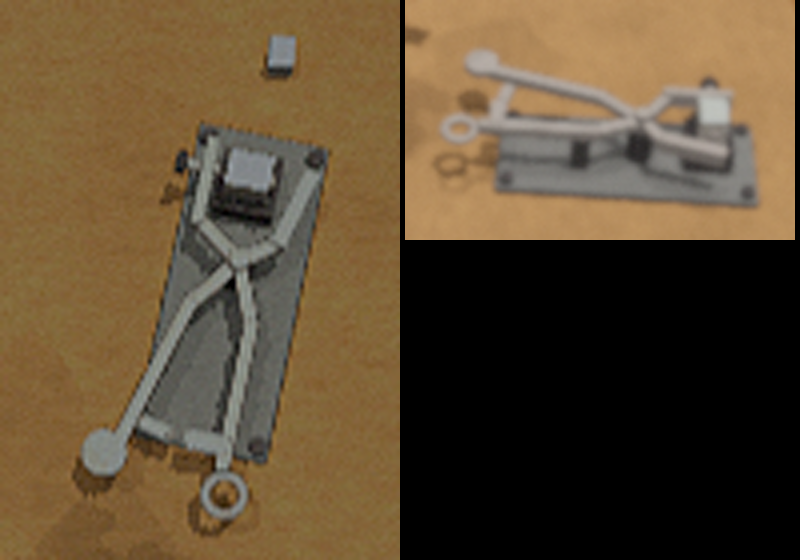

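The handle is fully open, with the thumb plate back at crop (104,452) as at the start. The block is in its nest with the pin head against it, and the decoy has not moved. Handing in.

```bash
python3 -c "
from plant import r,ticket
print(ticket.sign_off(), r.state()['clock'])"
```

```text
the job is handed in; nothing more can be done
the job is handed in; nothing more can be done
```

The job is handed in: by feel the pin went home, the clamp held itself locked for over 4 s, then the thumb plate freed it and the handle opened fully; no push I measured passed about 13 N, and the block is still in its nest.

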